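# Move the latching examination lamp one stop nearer the bowl

## Robot

A 7-joint arm with a two-finger parallel gripper is mounted at the origin on the work surface. World frame = base frame: x ahead of the robot, y to its left, z up, the work surface at z = 0. Lengths are in m, angles in rad, forces in N, time in s.
With the tool pointing down it reaches from about 0.35 to 0.9 m from the base axis. Payload 8.1 kg.
Tool frame: the origin (TCP) lies midway between the tips of the shut fingers; the grasp point (between the pads) lies arm.tcp_to_grasp behind it (arm.tcp_to_grasp is the distance from the TCP to the grasp point, in m); z points along the fingers, y is the line along which they close (so a half turn about z gives the same grasp; the last joint's range is limited). The gripper opens to 92 mm and grips with 3 to 60 N. Pads are 19 mm wide; open, the fingers measure 130 mm over their backs; the gripper's body (75 mm by 190 mm) begins 47 mm behind the grasp point.
Start: joints at [-1.372, 0.434, 0.025, 1.573, -0.012, 1.134, -0.075], TCP at [0.186, 0.597, 0.227] pointing down, gripper open.
Joint ranges: [-2.62, 2.62], [-0.44, 2.09], [-1.27, 1.32], [0.08, 2.57], [-1.32, 4.46], [0.12, 2], [-2.74, 2.74]. Speed limits (rad/s): [2.22, 2.22, 3.01, 3.01, 3.14, 3.14, 3.14].

## Interface

Orientations are given as a rotation vector (axis times angle).
In Python, from cell import observe, get_image, arm gives the robot as it stands. The module is installed in compiled form; this text tells all that it offers.
- The arm moves only by the tool drive_tool, never from a script. Its argument "steps" is a list of rows, each a list of 5 numbers: the closure, from 0 (fully open) to 1 (shut), then the shift along the world's x, y, z in mm, then the turn about the world's z in rad. In form: [[hand, x, y, z, roll], ...]. A call has 1 to 20 rows; each row shifts and turns the commanded pose from where the row before left it; what a row does not reach is not made up. A row lasts 1/12 s, in which the tool goes at most 41.7 mm and 7.16 degrees, less where a joint would pass 70% of its speed; a pose out of reach is approached as far as the arm can. A call with a gripper value outside its range is refused whole. The fingers move at their own pace and stop on an object; "grip_force" is the grip in N (left out, the last holds). Time passes only in rows, so rows that do not move let the fingers close. It gives the time, the measured TCP pose, the force, the opening and the grip force at its end, in the units of the state.
- observe(): the state, without advancing time (a new reading comes with each control period).
- get_image(name): name is "scene" or "top"; returns a dict with "image" (480x640x3 uint8, red, green, blue), "vfov" (degrees; the focal length in pixels is half the picture's height over the tangent of half this angle, whatever the lens; pixels are square), "cx", "cy" (the principal point, pixels), "xyz" and "attitude" of the camera in the world. Camera axes: x right, y down, z forward; pixel columns grow to the right and rows downward; lengths in m; the calibration is good to about 2 mm. A picture is of the moment at which its call begins. There is no depth.
- arm.sign_off(): hands the job in; it is judged then, once.
The state is a dict: "clock": time; "joints": joint angles; "dq": joint speeds; "joint_efforts": joint torques, N m; "position": TCP position; "ee_rot": TCP orientation; "force": force on the tool from outside, world axes, zero at the start; "ft_torque": the same for the moment, N m; "width": opening from 0.0 (shut) to 1.0 (fully open); "gripper_force": force on a finger pad.
Only numpy, scipy, OpenCV 4.12 (cv2) and the standard library are available. Lean on these libraries where they do the work, as an engineer would, in place of code of your own. Each camera call takes 0.05 s, during which the arm holds its last target. There are 200 camera calls.

## Task

The small drum lamp rides on a rail between a bronze bowl and a bronze jug. Press down the sprung latch tab in the lamp carriage's grip, slide the carriage along the rail to the very next stop on the bowl's side, and let the tab spring back up so that the lamp is locked there. Leave the bowl, the jug, the label stand and the brush where they are.

Things in the scene. Friction and masses are not known exactly. Their poses are not given: they have to be found in the camera images.
- rail: Fixed steel lamp rail, dark base plate 96 mm (x) by 280 mm (y) by 10 mm. Origin: centre of its underside, on the bench. Its y axis is the sliding direction; x points across it, to the lamp's side. Along its -x edge stands a steel comb, 32 mm high, with five slots 15 mm wide at y = -90, -45, 0, 45 and 90 mm: the stops. Place varies; turned up to 25 degrees.
- carriage (a joint): Position of the black lamp carriage along the rail's y axis, m: 0 at the rail's middle (where it starts, within 3 mm), positive towards rail +y; a stop at every 0.045, hard ends at -0.1 and 0.1. It slides with about 2 N of friction and stays where it is left.
- latch (a joint): Travel of the latch tab, m: 0 up, 0.012 fully down. A spring lifts it (3 N at the top, 7 N at the bottom). Up, its 7 mm wide tooth stands in a comb slot and locks the carriage (4 mm of play each way); pressed more than 0.008 it is clear and the carriage can slide. Let go between slots it stays 0.008 down and springs up on meeting the next slot.
- tab_top (a point): Centre of the latch tab's flat ribbed top; moves with the tab; 50 mm above the bench when up. The grey tab, 40 mm across the rail by 44 mm along it, is pressed straight down. It lies in the grip's pocket between two end walls.
- grip (a point): Middle of the carriage's grip, at the height of the tops of its two upright black end walls, 62 mm above the bench. The walls are 48 mm apart along the rail, each 12 mm thick and 48 mm wide; the pocket between is open to both sides across the rail. A closed gripper fits in and can push on an end wall while it presses the tab.
- lamp_top (a point): Centre of the top of the white drum lamp, 60 mm wide, 74 mm above the bench, fixed to the carriage 74 mm from the grip in the rail's +x direction; it moves with the carriage.
- bowl: Open dark bronze bowl, 130 mm wide at the rim, 75 mm high, loose on the bench off one end of the rail (either end). Origin: centre of its underside, z up.
- jug: Dark bronze jug with a round belly 100 mm wide, a narrow neck and one loop handle, 145 mm high, loose on the bench off the other end of the rail. Origin: centre of its underside, z up.
- tag: Small wooden label stand, 70 by 50 mm, 34 mm high, loose on the bench nearer the robot than the rail. Origin: centre of its underside.
- brush: Soft cleaning brush 200 mm long with a wooden handle, lying loose nearer the robot. Origin: its middle, at bench level; its x axis runs from handle to bristles.
Things that resemble listed ones, but are neither listed nor needed, are in the scene too. What is shaped like the bowl but green is not meant.

How it is judged:
By the outcome, as a careful person would: the job done as asked, in the order asked, and still so for the second after the job is handed in, with the robot touching nothing.
It also fails if it takes over 34 s, if anything falls off the work surface, if the arm or the gripper's body presses on something with over 40 N, if the wrist force passes 120 N, or if a joint passes its speed limit or range.

## Working session

There is one attempt and no reset: what is moved stays moved. The work goes in short steps, Python scripts to look and compute and a tool call to move; the robot and the scene stay as the last step left them, time stands still between calls to the robot, and variables do not carry over. Pictures are saved under pics/ and viewed, at most 10 in all, crops included, and the job is handed in when it is done.

Besides the shell and the picture viewer there is one more tool, called after "Call:" in YAML: its name, and indented under it one key for each argument. drive_tool: Moves the arm, as the interface text tells. Its arguments: {"type":"object","properties":{"steps":{"type":"array"},"grip_force":{"type":"number"}},"required":["steps"]}

```bash
mkdir -p pics
cat > h.py <<'E'
import numpy as np, cv2
from scipy.spatial.transform import Rotation as R
from cell import observe, get_image, arm
def shot(name,fn):
    d=get_image(name); cv2.imwrite(fn,d["image"][:,:,::-1]); 
    np.savez(''+name+'.npz',**{k:np.array(v) for k,v in d.items()}); return d
def load(name): return dict(np.load(''+name+'.npz'))
def rot(a):
    a=np.array(a,float); return a if a.shape==(3,3) else (R.from_rotvec(a).as_matrix() if a.size==3 else R.from_quat(a).as_matrix())
def px2w(d,u,v,z):
    f=240/np.tan(np.radians(float(d["vfov"]))/2)
    r=rot(d["attitude"])@np.array([(u-d["cx"])/f,(v-d["cy"])/f,1]); c=np.array(d["xyz"])
    return c+r*(z-c[2])/r[2]
def w2px(d,p):
    f=240/np.tan(np.radians(float(d["vfov"]))/2)
    q=rot(d["attitude"]).T@(np.array(p)-d["xyz"]); return q[:2]/q[2]*f+[float(d["cx"]),float(d["cy"])]
E
python3 - <<'E'
from h import *
for n in("scene","top"):
    d=shot(n,f"pics/{n}0.png"); print(n,d["vfov"],d["cx"],d["cy"],d["xyz"],d["attitude"])
s=observe(); print(s["position"],s["ee_rot"],s["force"],s["width"],arm.tcp_to_grasp)
E
```

```text
scene 50.28961745435839 320.76984527377977 236.3816518680607 [1.13713196 0.0416181  0.87934712] [-1.74370799 -1.90696981  0.68523797]
top 51.131924742625436 319.1324641184174 247.1195045037625 [0.3910416  0.00991765 1.17805768] [-2.19564724  2.17048179 -0.08392257]
[0.18569856 0.59630137 0.22603232] [-4.72440596e-01 -3.10576285e+00  2.17413031e-03] [-0.53130303 -0.34581355 -0.32437011] 1.0010455032530363 0.0188
```

View pics/scene0.png

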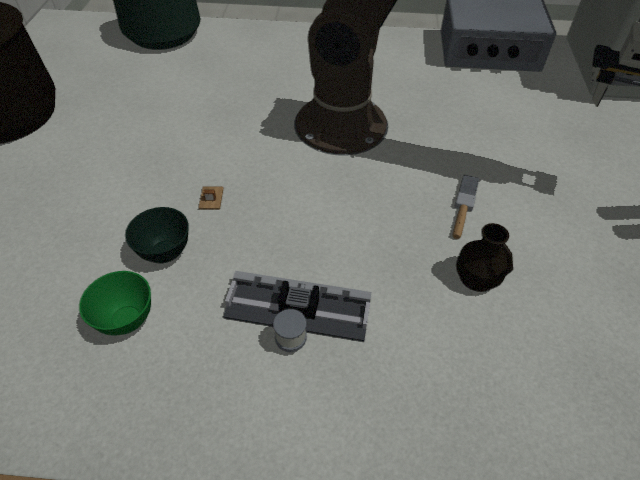

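View pics/top0.png

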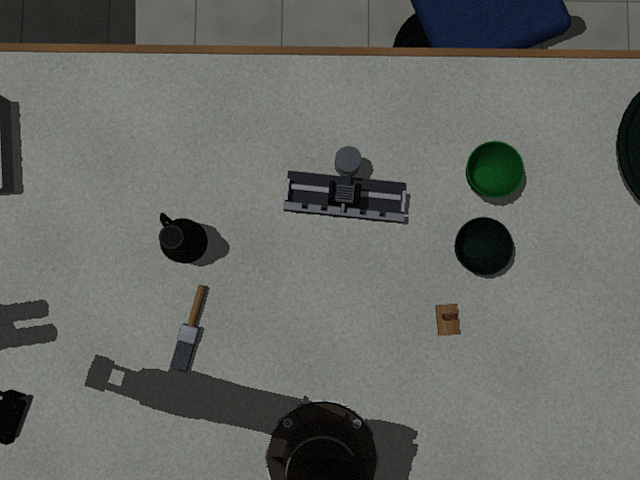

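The top view shows the rail at about (347,197), with the carriage and tab near (345,192) and the lamp at (348,160). The dark bowl is at (485,246) on the right (world -y), and the jug is at (185,240) on the left. Both the bright green bowl and the dark one are on the same side. Next I'll enlarge the rail.

Run:
```python
from h import *
a=load("top")["image"][140:230,277:417,::-1]; b=load("scene")["image"][260:360,210:380,::-1]
a=cv2.resize(a,(0,0),fx=5.7,fy=5.7,interpolation=cv2.INTER_CUBIC)
a=cv2.convertScaleAbs(a,alpha=1.7,beta=20)
cv2.imwrite("pics/topc.png",a)
b=cv2.resize(b,(0,0),fx=4.7,fy=4.7,interpolation=cv2.INTER_CUBIC)
cv2.imwrite("pics/scenec.png",cv2.convertScaleAbs(b,alpha=1.5,beta=20))
```

```text
(no output)
```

View pics/topc.png

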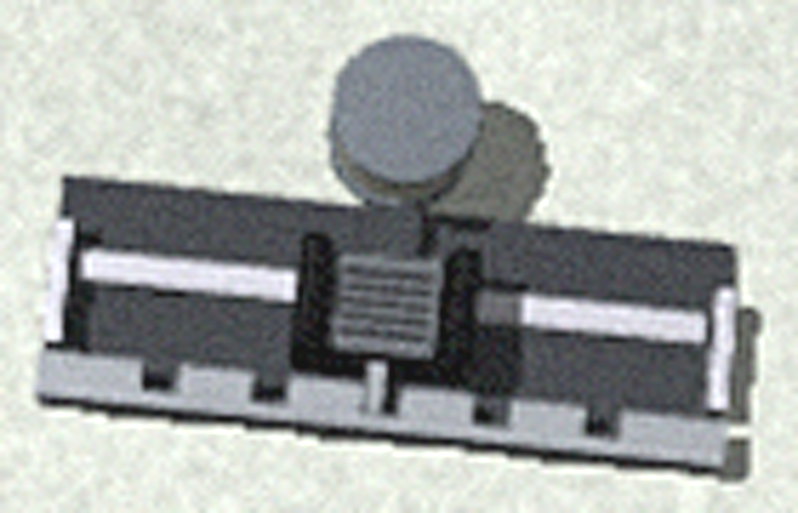

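View pics/scenec.png

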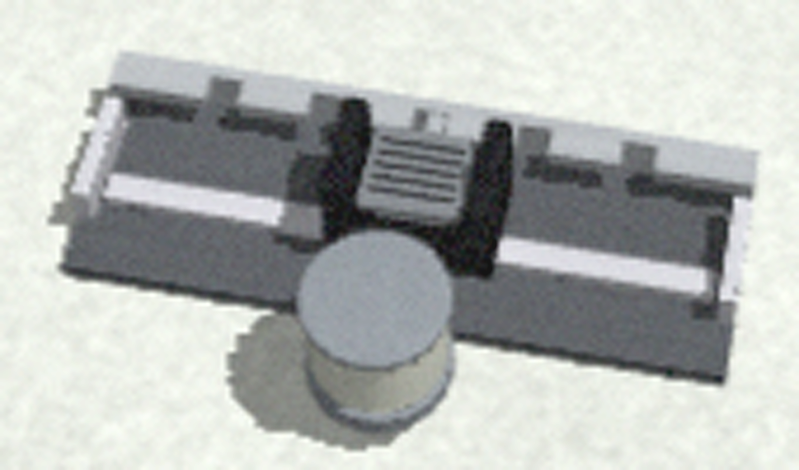

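The tab centre is at (388,306) in the top crop and about (418,174) in the scene crop. The lamp top is at (406,108) and (376,300). The top crop's base-plate edge corners are (65,178) and (735,245).

Run:
```python
from h import *
T,S=load("top"),load("scene")
t=lambda u,v,z:px2w(T,277+u/5.7,140+v/5.7,z)
s=lambda u,v,z:px2w(S,210+u/4.7,260+v/4.7,z)
np.set_printoptions(precision=4,suppress=True)
tt,ts=t(388,306,.05),s(418,174,.05); lt,ls=t(406,108,.074),s(376,300,.074)
print("tab",tt,ts,"lamp",lt,ls,[np.linalg.norm((a-b)[:2]) for a,b in((tt,lt),(ts,ls))])
for a,b in((tt,lt),(ts,ls)): d=b-a; print("x-axis ang",np.arctan2(d[1],d[0]))
a,b=t(65,178,.01),t(735,245,.01); d=a-b; print("edge",a,b,np.linalg.norm(d),np.arctan2(d[1],d[0])-np.pi/2)
a,b=t(40,350,.032),t(728,418,.032); d=a-b; print("comb",np.linalg.norm(d),np.arctan2(d[1],d[0])-np.pi/2)
a,b=s(65,270,.01),s(722,380,.01); d=b-a; print("sedge",a,b,np.linalg.norm(d),np.arctan2(d[1],d[0])-np.pi/2)
print("bowl",px2w(T,485,246,.05),"jug",px2w(T,185,240,.05))
print(R.from_rotvec(observe()["ee_rot"]).as_matrix())
```

```text
tab [ 0.5994 -0.0482  0.05  ] [ 0.6028 -0.0426  0.05  ] lamp [ 0.6736 -0.0534  0.074 ] [ 0.6763 -0.0496  0.074 ] [np.float64(0.07440605263640176), np.float64(0.07388484055711235)]
x-axis ang -0.07042392592383663
x-axis ang -0.09488405593413057
edge [0.6589 0.084  0.01  ] [ 0.634  -0.1936  0.01  ] 0.27874937899751184 -0.08929396022227398
comb 0.27951582670741537 -0.08774493765569069
sedge [ 0.6373 -0.1873  0.01  ] [0.6636 0.0864 0.01  ] 0.27500487105481003 -0.09561109518651523
bowl [ 0.4838 -0.3648  0.05  ] jug [0.4895 0.3123 0.05  ]
[[-0.9548  0.2974 -0.0003]
 [ 0.2974  0.9548 -0.0014]
 [-0.0001 -0.0014 -1.    ]]
```

Call:
drive_tool:
  steps:
    - [1, 10, -16, 0, -0.034]
    - [1, 20, -32, 0, -0.068]
    - [1, 20, -32, 0, -0.068]
    - [1, 20, -32, 0, -0.068]
    - [1, 20, -32, 0, -0.068]
    - [1, 20, -32, 0, -0.068]
    - [1, 20, -32, 0, -0.068]
    - [1, 20, -32, 0, -0.068]
    - [1, 20, -32, 0, -0.068]
    - [1, 20, -32, 0, -0.068]
    - [1, 20, -32, 0, -0.068]
    - [1, 20, -32, 0, -0.068]
    - [1, 20, -32, 0, -0.068]
    - [1, 20, -32, 0, -0.068]
    - [1, 20, -32, 0, -0.068]
    - [1, 20, -32, 0, -0.068]
    - [1, 20, -32, 0, -0.068]
    - [1, 20, -32, 0, -0.068]
    - [1, 20, -32, 0, -0.068]
    - [1, 10, -16, 0, -0.034]

```text
clock: 1.77
position: [0.5672, -0.0161, 0.2268]
ee_rot: [2.254, 2.185, -0.001]
force: [-0.2, -0.2, -0.2]
width: 0.007
gripper_force: 0.0
```

Call:
drive_tool:
  steps:
    - [1, 17, -20, -30, -0.03]
    - [1, 16, -20, -40, -0.03]
    - [1, 0, 0, -40, 0]
    - [1, 0, 0, -20, 0]
    - [1, 0, 0, 0, 0]
    - [1, 0, 0, 0, 0]
    - [1, 0, 0, 0, 0]

```text
clock: 2.35
position: [0.5977, -0.0488, 0.1031]
ee_rot: [2.311, 2.127, 0.002]
force: [-0.2, -0.6, 0.7]
width: -0.001
gripper_force: 0.0
```

Run:
```python
from h import *
s=observe(); print(s["position"],s["ee_rot"],s["force"])
T=shot("top","pics/t.png"); S=shot("scene","pics/s.png")
a=T["image"][140:230,277:417,::-1]; b=S["image"][215:345,220:360,::-1]
a=cv2.resize(a,(560,360)); b=cv2.resize(b,(560,520),interpolation=cv2.INTER_CUBIC)
cv2.imwrite("pics/b.png",cv2.convertScaleAbs(b,alpha=1.6,beta=20))
```

```text
[ 0.59773682 -0.04881439  0.10308923] [2.31062832e+00 2.12663110e+00 1.95338557e-03] [-0.24784096 -0.55710694  0.65170852]
```

View pics/b.png

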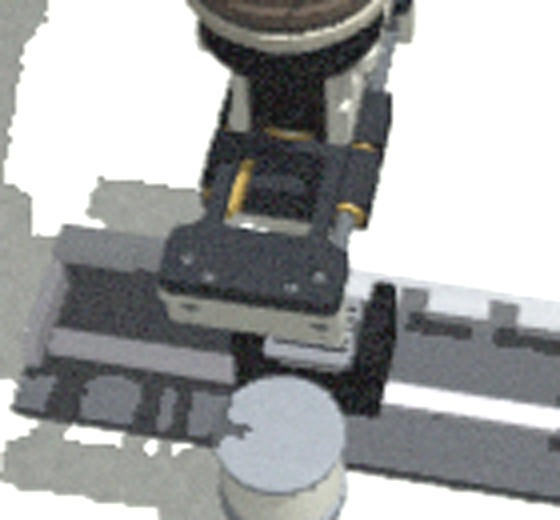

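The gripper body hides the fingertips. The walls span x=240–395 in the crop, and the gripper sits over the pocket. The measured TCP agrees with the tab position, so I'll press.

Call:
drive_tool:
  steps:
    - [1, 1, 0, -20, 0]
    - [1, 1, 0, -20, 0]
    - [1, 0, 0, -10, 0]
    - [1, 0, 0, -4, 0]
    - [1, 0, 0, -4, 0]
    - [1, 0, 0, -3, 0]
    - [1, 0, 0, -2, 0]
    - [1, 0, 0, 0, 0]
    - [1, 0, 0, 0, 0]
    - [1, 0, 0, 0, 0]

```text
clock: 3.28
position: [0.5991, -0.0484, 0.0398]
ee_rot: [-2.312, -2.127, -0.002]
force: [-2.8, 2.4, 6.2]
width: 0.005
gripper_force: 3.1
```

Call:
drive_tool:
  steps:
    - [1, 0, -2, -1, 0]
    - [1, 0, -3, 0, 0]
    - [1, 0, -3, 0, 0]
    - [1, -1, -3, 0, 0]
    - [1, 0, -3, 0, 0]
    - [1, 0, -3, 0, 0]
    - [1, 0, -3, 0, 0]
    - [1, -1, -3, 0, 0]
    - [1, 0, -3, 0, 0]
    - [1, 0, -3, 0, 0]
    - [1, 0, -3, 0, 0]
    - [1, -1, -3, 0, 0]
    - [1, 0, -3, 0, 0]
    - [1, 0, -2, 0, 0]
    - [1, 0, 0, 0, 0]
    - [1, 0, 0, 0, 0]

```text
clock: 4.62
position: [0.5956, -0.0891, 0.0388]
ee_rot: [-2.312, -2.127, -0.0]
force: [-4.1, -0.6, 7.8]
width: 0.003
gripper_force: 3.3
```

Run:
```python
from h import *
T=shot("top","pics/t2.png"); S=shot("scene","pics/s2.png")
b=S["image"][240:365,210:380,::-1]
b=cv2.resize(b,(0,0),fx=4.7,fy=4.7,interpolation=cv2.INTER_CUBIC)
cv2.imwrite("pics/s2c.png",cv2.convertScaleAbs(b,alpha=1.5,beta=20))
```

```text
(no output)
```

View pics/s2c.png

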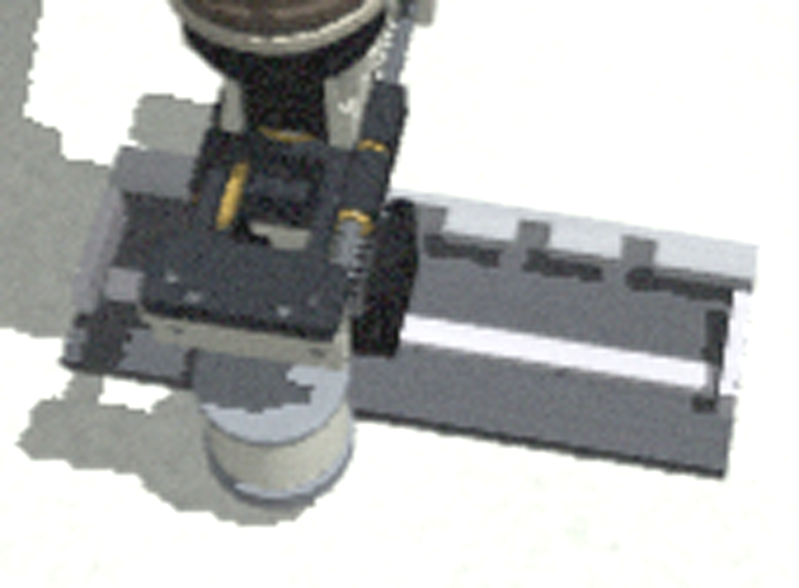

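The lamp's right edge moved from 453 to 352 px, and the far wall's right edge from about 513 to 418 px. I'll convert those shifts to mm.

Run:
```python
from h import *
S=load("scene"); s=lambda u,v,z:px2w(S,210+u/4.7,260+v/4.7,z)
e=np.array([.09,.996,0]); o=np.array([.6011,-.0455,0])
print("lamp R", (s(352,286,.074)-s(453,300,.074))@e*1000)
print("lamp bottom edge base R", (s(355,345,.02)-s(455,360,.02))@e*1000)
print("wall", (s(418,120,.062)-s(513,130,.062))@e*1000)
# silhouettes of lamp: row-wise right boundary, from top camera too
# predicted pixel for lamp top at shift
l0=px2w(S,210+376/4.7,260+300/4.7,.074)
for d in(-36,-40,-45,-50):
    c=l0+e*d/1000
    q=[w2px(S,c+.03*np.array([np.cos(t),np.sin(t),0])) for t in np.linspace(0,6.28,120)]; q=np.array(q)
    print(d,(q.max(0)-[210,240])*4.7,(q.min(0)-[210,240])*4.7)
```

```text
lamp R -39.27204559619113
lamp bottom edge base R -40.8331598836346
wall -39.1817085337994
-36 [362.52077411 448.99843443] [205.63637622 312.22790601]
-40 [352.33800376 447.29190965] [195.49558366 310.6543493 ]
-45 [339.62305088 445.16106776] [182.83308998 308.68945012]
-50 [326.92308443 443.03279275] [170.1855682  306.72682139]
```

Call:
drive_tool:
  steps:
    - [1, 0, -2, 0, 0]
    - [1, -1, -3, 0, 0]
    - [1, 0, -2, 0, 0]
    - [1, 0, 0, 0, 0]
    - [1, 0, 0, 0, 0]

```text
clock: 5.13
position: [0.595, -0.0961, 0.0389]
ee_rot: [2.312, 2.127, 0.001]
force: [-3.2, 0.5, 6.7]
width: 0.002
gripper_force: 3.2
```

Run:
```python
from h import *
S=shot("scene","pics/s3.png"); O=None
a=cv2.imread("pics/s2.png"); b=cv2.imread("pics/s3.png")
# lamp body template (below gripper shadow)
for (x0,y0,x1,y1) in((250,325,288,348),(290,283,300,315)):
    t=a[y0:y1,x0:x1]; r=cv2.matchTemplate(b[y0-15:y1+15,x0-15:x1+15],t,cv2.TM_CCOEFF_NORMED)
    _,m,_,p=cv2.minMaxLoc(r); q=r[p[1],p[0]-1:p[0]+2]; print(m,p[0]-15+(q[0]-q[2])/(2*(q[0]+q[2]-2*q[1])),p[1]-15)
print("px/mm",(w2px(S,[.67,-.09,.05])-w2px(S,[.67,-.1,.05]))/10)
```

```text
0.9464183449745178 -3.5252767 -1
0.9291958212852478 -3.67513 0
px/mm [0.53762403 0.04317803]
```

Call:
drive_tool:
  steps:
    - [1, 0, 0, -0.2, 0]
    - [1, 0, 0, 2, 0]
    - [1, 0, 0, 3, 0]
    - [1, 0, 0, 4, 0]
    - [1, 0, 0, 4, 0]
    - [1, 0, 0, 10, 0]
    - [1, 0, 0, 25, 0]
    - [1, 0, 0, 35, 0]
    - [1, 0, 0, 35, 0]
    - [1, 0, 0, 35, 0]
    - [1, -25, 0, 20, 0]
    - [1, -35, 0, 0, 0]
    - [1, -35, 0, 0, 0]
    - [1, -35, 0, 0, 0]
    - [1, -35, 0, 0, 0]
    - [1, -25, 0, 0, 0]
    - [1, 0, 0, 0, 0]
    - [1, 0, 0, 0, 0]

```text
clock: 6.68
position: [0.4046, -0.0957, 0.2114]
ee_rot: [2.312, 2.127, 0.004]
force: [0.5, -0.1, 0.6]
width: 0.004
gripper_force: 0.0
```

Run:
```python
from h import *
T=shot("top","pics/t4.png"); S=shot("scene","pics/s4.png")
a=T["image"][140:230,277:417,::-1]; b=S["image"][260:360,210:380,::-1]
f=lambda i,k:cv2.convertScaleAbs(cv2.resize(i,(0,0),fx=k,fy=k,interpolation=cv2.INTER_CUBIC),alpha=1.6,beta=20)
cv2.imwrite("pics/s4c.png",f(b,4.7)); cv2.imwrite("pics/t4c.png",f(a,5.7))
```

```text
(no output)
```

View pics/t4c.png

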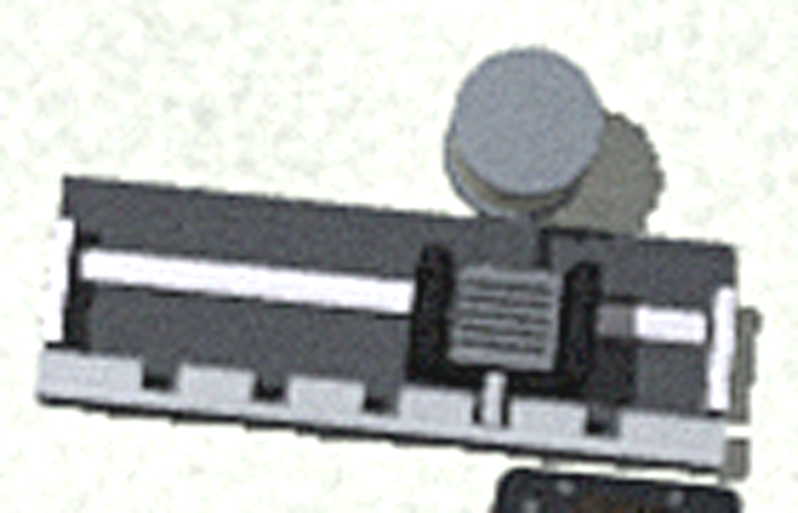

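View pics/s4c.png

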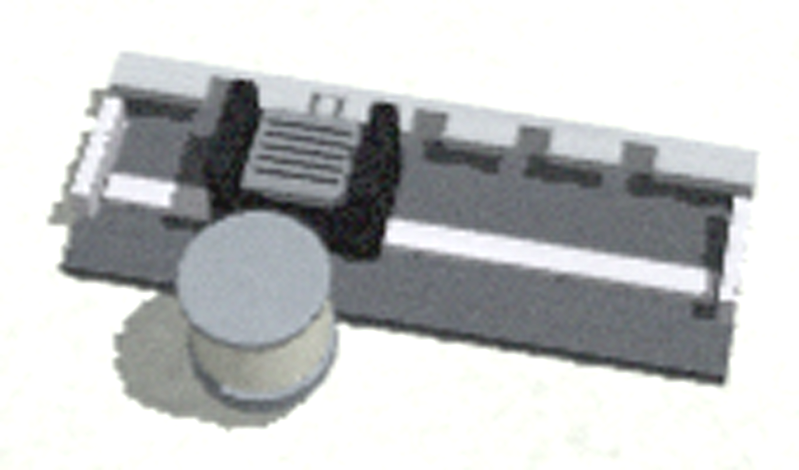

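The tooth now stands in the next slot on the bowl's side, at about (492,398) in the top crop. It looks as high as it did at the start, and the robot is clear.

```bash
python3 -c "
from h import *
print(arm.sign_off())"
```

```text
the job is handed in; nothing more can be done
None
```

The lamp carriage is at the next stop on the bowl's side with its latch tab sprung back up in the slot; the robot is clear, and the job was handed in at about 7 s.

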